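# Find the glass release in the rim of a grain sorting board

## Robot

A 6-joint arm with a two-finger parallel gripper is mounted at the origin on the work surface. World frame = base frame: x ahead of the robot, y to its left, z up, the work surface at z = 0. Lengths are in mm, angles in rad, forces in N, time in s.
With the tool pointing down it reaches from about 350 to 775 mm from the base axis. Payload 7.3 kg.
Tool frame: the origin (TCP) lies at the very end of the fingers, on their centre line; the grasp point (between the pads) lies 19 mm behind it; z points along the fingers, y is the line along which they close (so a half turn about z gives the same grasp; the last joint's range is limited). The gripper opens to 92 mm and grips with 3 to 60 N. Pads are 19 mm wide; open, the fingers measure 130 mm over their backs; the gripper's body (75 mm by 190 mm) begins 47 mm behind the grasp point.
Start: joints at [1.127, 0.342, 1.524, -0, 1.275, -0.146], TCP at [154.029, 501.916, 226.741] pointing down, gripper open.
Joint ranges: [-2.53, 2.53], [-0.77, 2.02], [0.04, 2.7], [-1, 4.14], [0.28, 2.66], [-3.11, 3.11]. Speed limits (rad/s): [2.57, 2.57, 3.14, 3.14, 3.14, 3.14].

## Interface

Orientations are given as [roll, pitch, yaw] about the fixed x, y, z axes, in that order (R = Rz(yaw) Ry(pitch) Rx(roll)).
In Python, from plant import bot gives the robot as it stands.
- The arm moves only by the tool jog_arm, never from a script. Its argument "targets" is a list of rows, each an object with "xyz": the shift along the tool's x, y, z as a fraction of full scale, a list of three; "spin": the turn about the tool's z as a fraction of full scale. In form: [{"xyz": [x, y, z], "spin": spin}, ...]. A call has exactly 10 rows; each row shifts and turns the commanded pose from where the row before left it, along the tool's axes as they then stand; what a row does not reach is not made up. Full scale, the value 1, is 80 mm for a shift and 0.1 rad for a turn. A row lasts 1/8 s, in which the tool goes at most 62.5 mm and 10.7 degrees, less where a joint would pass 70% of its speed; a pose out of reach is approached as far as the arm can. A call with a number of a shift or a turn outside -1 to 1 is refused whole. A call with a gripper value outside its range is refused whole. "gripper" is the opening in per cent of the stroke, from 0 (shut) to 100 (fully open), set as the call begins (left out, the last holds). The fingers move at their own pace and stop on an object; the grip force is fixed at half the most. Time passes only in rows, so rows that do not move let the fingers close, or fill a call up. It gives the time, the measured TCP pose, the force, the opening and the grip force at its end, in the units of the state.
- bot.get_obs(): the state, without advancing time (a new reading comes with each control period).
- bot.capture(name): name is "scene" or "side" or "wrist"; returns the picture (420x560x3 uint8, blue, green, red); there is no depth.
- bot.get_calibration(name): a dict with "vfov" (degrees; the focal length in pixels is half the picture's height over the tangent of half this angle, whatever the lens; pixels are square), "cx", "cy" (the principal point, pixels), "k1" (the pictures are not rectified: a ray, as slopes to the right and down, at radius r is drawn at 1 + k1 r^2 times it, then the intrinsics apply), "eye" and "rotation" of the camera in the world. Camera axes: x right, y down, z forward; pixel columns grow to the right and rows downward; lengths in mm; the calibration is good to about 2 mm. A picture is of the moment at which its call begins: read the wrist's pose just before it. get_calibration takes no time and is no camera call; for the wrist camera it gives the pose at the moment of the call.
- bot.close_job(): hands the job in; it is judged then, once.
The state is a dict: "time": time; "joint_positions": joint angles; "dq": joint speeds; "tau": joint torques, N m; "tool_pos": TCP position; "tcp_rot": TCP orientation; "contact_force": force on the tool from outside, world axes, zero at the start; "moment": the same for the moment, N m; "grip_width": finger opening in mm; "finger_force": force on a finger pad.
Only numpy, scipy, OpenCV 4.12 (cv2) and the standard library are available. Lean on these libraries where they do the work, as an engineer would, in place of code of your own. Each camera call takes 0.05 s, during which the arm holds its last target. There are 200 camera calls.

## Task

The white glass of the wooden grain sorting board is locked by a catch sunk in a notch somewhere along the board's front rim (the long side nearest the robot). Touch the front rim with a fingertip at its end on the robot's left, run the fingertip along the rim towards the right until it finds the notch, then press the catch inside the notch all the way down (it stays down) and come away. Pick nothing up, and leave the cup, the jar, the scraper and the calculator where they are.

Things in the scene. Friction and masses are not known exactly. Their poses are not given: they have to be found in the camera images.
- board: Grain sorting board, fixed to the table: wooden tray frame 280 mm (its x) by 440 mm (its y) round a white glass plate. Origin: centre of its underside, on the table; +x away from the robot, +y to the robot's left. All four rims are 40 mm wide and 48 mm high; the glass top is 18 mm above the table. The front rim is centred at x = -120 mm and runs from y = -220 to +220 mm.
- rim_left (a point): Middle of the top edge of the front rim's end on the robot's left (x = -120, y = +220, z = 48 mm in the board's frame). Apart from the notch the rim's top is level within 0.5 mm, and does not give.
- rim_mid (a point): Half-way along the top of the front rim (not the notch). One notch is cut across the rim, 56 mm long along it, open at top, front and back, with upright end walls. Its centre lies anywhere up to 60 mm to either side of this point, differs every time and is not reported: feel or look for it. In it sits the catch, a plain steel block, 52 mm along the rim, 36 mm wide, flat-topped.
- rim_right (a point): Middle of the top edge of the front rim's end on the robot's right (y = -220 mm in the board's frame).
- catch (a joint): How far the steel catch in the notch is pressed down, in m: 0 at the top (12 mm below the rim's top), 0.012 fully down (24 mm below the rim's top, 24 mm above the table). It starts between 0 and 0.002, resists with about 5 N, has no spring and stays where it is left.
- cup: Loose open white plastic sample cup, 80 mm across, 45 mm high, standing on the glass. Origin: centre of its underside.
- jar: Loose closed glass jar, 60 mm across, 60 mm high, standing on the glass. Origin: centre of its underside.
- scraper: Loose scraper lying on the glass behind the front rim, about 120 mm long along its y, 12 mm wide, 10 mm high: black handle with a steel blade at the +y end. Origin: underside, middle of its handle, which reaches 45 mm either way along y; the blade ends at y = +75 mm.
- calculator: Loose black pocket calculator lying on the table to the left of the board, 100 x 75 x 17 mm. Origin: centre of its underside.
There are look-alikes about, which are no part of the job. Leave any green or purple look-alike of the scraper alone.

How it is judged:
By the outcome, as a careful person would: the job done as asked, in the order asked, and still so for the second after the job is handed in, with the robot touching nothing.
It also fails if it takes over 61 s, if anything falls off the work surface, if the arm or the gripper's body presses on something with over 40 N, if the wrist force passes 120 N, or if a joint passes its speed limit or range.

## Working session

There is one attempt and no reset: what is moved stays moved. The work goes in short steps, Python scripts to look and compute and a tool call to move; the robot and the scene stay as the last step left them, time stands still between calls to the robot, and variables do not carry over. Pictures are saved under pics/ and viewed, at most 10 in all, crops included, and the job is handed in when it is done.

Besides the shell and the picture viewer there is one more tool, called by a JSON object that holds its "fn" and its "kwargs". jog_arm: Moves the arm, as the interface text tells. Shift numbers are shares of 80 mm and turn numbers shares of 0.1 rad, none past 1 either way. Its arguments: {"type":"object","properties":{"targets":{"type":"array","items":{"type":"object","properties":{"xyz":{"type":"array","items":{"type":"number"}},"spin":{"type":"number"}}}},"gripper":{"type":"number"}},"required":["targets"]}

```bash
mkdir -p pics
cat > h.py <<'E'
import numpy as np, cv2
from plant import bot
def ray(c,u,v):
    f=210/np.tan(np.radians(c["vfov"])/2)
    K=np.array([[f,0,c["cx"]],[0,f,c["cy"]],[0,0,1.]])
    p=np.array([(u-c["cx"])/f,(v-c["cy"])/f]); q=p.copy()
    for _ in range(30): q=p/(1+c["k1"]*(q@q))
    d=np.array(c["rotation"])@np.array([q[0],q[1],1]); return np.array(c["eye"],float),d
def onz(c,u,v,z):
    e,d=ray(c,u,v); return e+d*(z-e[2])/d[2]
E
python3 - <<'E'
from h import *
o=bot.get_obs();print({k:np.round(v,3) for k,v in o.items()})
a=bot.capture("scene");b=bot.capture("side")
cv2.imwrite("pics/scene.png",a);cv2.imwrite("pics/side.png",b)
for n in("scene","side","wrist"):print(n,bot.get_calibration(n))
E
```

```text
{'time': np.float64(0.0), 'joint_positions': array([ 1.127,  0.343,  1.525, -0.   ,  1.275, -0.146]), 'dq': array([-0.001,  0.   , -0.001,  0.   ,  0.   ,  0.001]), 'tau': array([-3.0000e-03, -4.3125e+01, -2.4422e+01,  7.1000e-02,  5.6000e-02,
       -0.0000e+00]), 'tool_pos': array([153.846, 501.54 , 226.044]), 'tcp_rot': array([-3.14 , -0.   ,  2.844]), 'contact_force': array([ 0.629, -0.324, -0.397]), 'moment': array([ 0.033, -0.01 ,  0.049]), 'finger_force': np.float64(0.0), 'grip_width': np.float64(91.877)}
scene {'vfov': 45.066830608208726, 'cx': 276.4897130274794, 'cy': 216.08547909985091, 'k1': -0.19422738943491777, 'eye': array([1084.48134196,  848.19949417,  867.30665436]), 'rotation': array([-2.27435103, -0.0198532 ,  2.56684376])}
side {'vfov': 54.49596764717381, 'cx': 277.21068682534997, 'cy': 210.36878027807577, 'k1': 0.029724320905132808, 'eye': array([ 348.53824579, -609.50378124,  528.78351263]), 'rotation': array([-2.15169775, -0.01258023, -0.27059512])}
wrist {'vfov': 62.39552952084136, 'cx': 274.115770344173, 'cy': 203.58043193256924, 'k1': -0.03249098381410554, 'eye': array([ 72.89179802, 526.87862603, 385.10675978]), 'rotation': array([2.83121743e+00, 1.03484548e-03, 1.27243211e+00])}
```

View pics/scene.png

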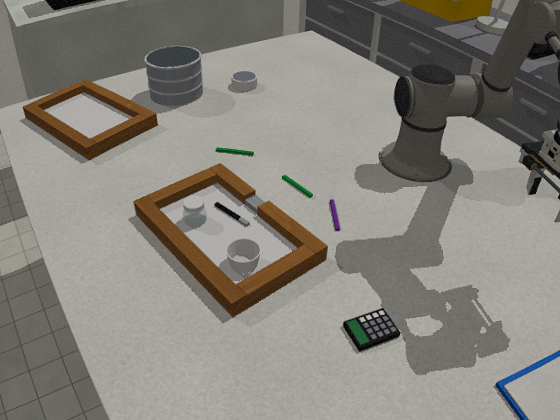

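View pics/side.png

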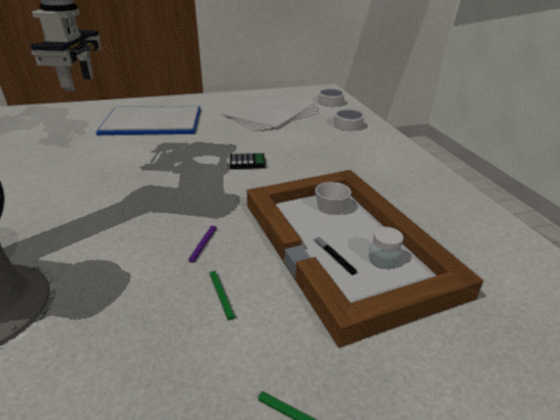

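The scene view shows two trays. The one at (135-326, 165-310) has the steel catch at (257,203), white glass, the cup at (243,252) and the jar at (194,210), so it is the board. The tray at (90,118) has no catch and is a look-alike. In the side view the catch is at (297,260) and the front rim runs from about (248,190) to (340,330).

```bash
sed -i 's/^import numpy.*/&\nfrom scipy.spatial.transform import Rotation as Ro/; s/np.array(c\["rotation"\])@/Ro.from_euler("xyz",c["rotation"]).as_matrix()@/' h.py
python3 - <<'E'
from h import *
S=bot.get_calibration("scene");D=bot.get_calibration("side")
for n,p in dict(FL=(326,247),FR=(220,165),BL=(234,301),BR=(135,205)).items(): print("scene",n,onz(S,*p,48).round(1))
for n,p in dict(FL=(248,188),FR=(336,323),BL=(349,172),BR=(475,280)).items(): print("side",n,onz(D,*p,48).round(1))
a=cv2.imread("pics/scene.png")[155:315,130:335];b=cv2.imread("pics/side.png")[165:340,240:480]
a=cv2.resize(a,(600,468),interpolation=cv2.INTER_CUBIC)
cv2.imwrite("pics/c1.png",a)
cv2.imwrite("pics/c2.png",cv2.resize(b,(720,525),interpolation=cv2.INTER_CUBIC))
E
```

```text
scene FL [507.7 201.3  48. ]
scene FR [ 560.6 -226.4   48. ]
scene BL [771.3 230.7  48. ]
scene BR [ 833.7 -182.8   48. ]
side FL [509.4 203.6  48. ]
side FR [ 553.3 -226.6   48. ]
side BL [772.2 219.3  48. ]
side BR [ 819.8 -198.5   48. ]
```

View pics/c1.png

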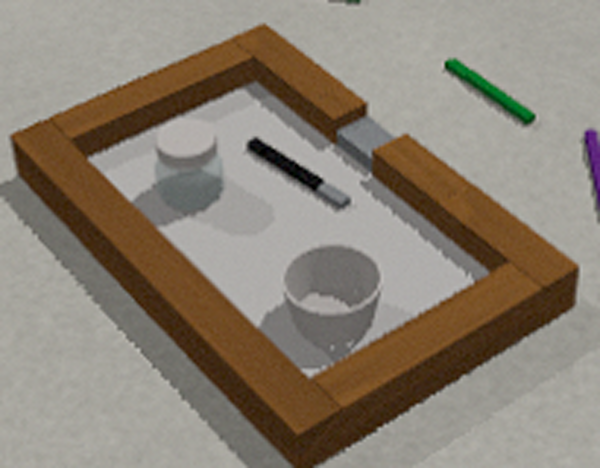

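View pics/c2.png

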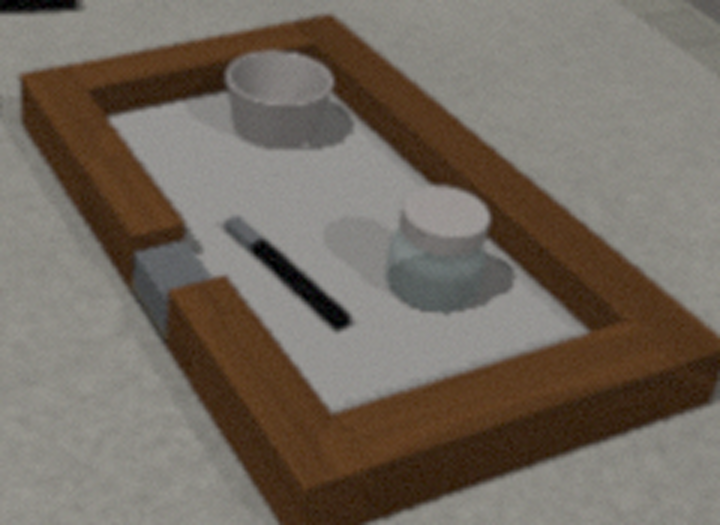

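c1 shows the board's four top corners. The notch mouth on the rim top runs from about (408,135)/(374,152) on the left wall to (367,102)/(335,118) on the right. c2 shows the same edges at (133,240)/(185,228) and (168,293)/(225,278). Next I fit the pose from both views.

Run:
```python
from h import *
S=bot.get_calibration("scene");D=bot.get_calibration("side")
c1=lambda p:onz(S,130+p[0]*205/600,155+p[1]*160/468,48)[:2]
c2=lambda p:onz(D,240+p[0]/3,165+p[1]/3,48)[:2]
B=np.array([(-140,220),(-140,-220),(140,220),(140,-220)],float)
for f,P,N in((c1,[(578,268),(265,25),(297,432),(12,135)],[(408,135),(374,152),(367,102),(335,118)]),
            (c2,[(22,75),(285,490),(333,15),(720,347)],[(133,240),(185,228),(168,293),(225,278)])):
    W=np.array([f(p) for p in P]);m=W.mean(0)
    A=(W-m);H=B.T@A;yaw=np.arctan2(H[0,1]-H[1,0],H[0,0]+H[1,1])
    R=np.array([[np.cos(yaw),-np.sin(yaw)],[np.sin(yaw),np.cos(yaw)]])
    print("centre",m.round(1),"yaw",yaw.round(4),"res",(A@R-B).round(1).tolist())
    print("notch board",((np.array([f(p) for p in N])-m)@R).round(1).tolist())
    print("rimleft",(m+R@[-120,220]).round(1),"mid",(m+R@[-120,0]).round(1),"right",(m+R@[-120,-220]).round(1))
```

```text
centre [667.    0.7] yaw 0.1177 res [[1.8, -0.8], [2.3, 2.0], [-2.5, -3.4], [-1.6, 2.3]]
notch board [[-138.8, 2.1], [-100.5, 2.2], [-139.8, -58.4], [-102.8, -57.5]]
rimleft [522.  205.1] mid [547.8 -13.4] right [ 573.6 -231.9]
centre [665.6  -3.7] yaw 0.1066 res [[2.4, -5.5], [-1.7, 1.8], [-0.1, -1.9], [-0.7, 5.6]]
notch board [[-135.9, -6.3], [-99.8, -6.6], [-135.8, -61.1], [-97.7, -60.6]]
rimleft [522.9 202.3] mid [546.3 -16.5] right [ 569.7 -235.2]
```

{"fn": "jog_arm", "kwargs": {"targets": [{"xyz": [0,0,0],"spin": 1},{"xyz": [0,0,0],"spin": 1},{"xyz": [0,0,0],"spin": 1},{"xyz": [0,0,0],"spin": 1},{"xyz": [0,0,0],"spin": 1},{"xyz": [0,0,0],"spin": 1},{"xyz": [0,0,0],"spin": 1},{"xyz": [0,0,0],"spin": 1},{"xyz": [0,0,0],"spin": 1},{"xyz": [0,0,0],"spin": 1}], "gripper": 0}}

```text
time: 1.35
tool_pos: [153.9, 501.7, 226.3]
tcp_rot: [-3.141, 0.001, 1.84]
contact_force: [-0.0, -0.4, 0.1]
grip_width: 1.1
finger_force: 0.0
```

{"fn": "jog_arm", "kwargs": {"targets": [{"xyz": [0,0,0],"spin": 1},{"xyz": [0,0,0],"spin": 0.56},{"xyz": [-0.54,0.52,0.1],"spin": 0},{"xyz": [-0.54,0.52,0.1],"spin": 0},{"xyz": [-0.54,0.52,0.1],"spin": 0},{"xyz": [-0.54,0.52,0.1],"spin": 0},{"xyz": [-0.54,0.52,0.1],"spin": 0},{"xyz": [-0.54,0.52,0.1],"spin": 0},{"xyz": [-0.54,0.52,0.1],"spin": 0},{"xyz": [-0.54,0.52,0.1],"spin": 0}]}}

```text
time: 2.6
tool_pos: [526.1, 196.0, 162.2]
tcp_rot: [-3.141, -0.0, 1.688]
contact_force: [0.5, 0.6, -0.4]
grip_width: 0.4
finger_force: 0.0
```

Run:
```python
from h import *
o=bot.get_obs();print({k:np.round(o[k],3) for k in("time","tool_pos","tcp_rot","contact_force","joint_positions")})
c=bot.get_calibration("wrist");print(c)
cv2.imwrite("pics/w1.png",bot.capture("wrist"))
```

```text
{'time': np.float64(2.6), 'tool_pos': array([526.053, 196.028, 162.178]), 'tcp_rot': array([-3.141, -0.   ,  1.688]), 'contact_force': array([ 0.535,  0.631, -0.36 ]), 'joint_positions': array([0.22 , 0.466, 1.518, 0.   , 1.158, 0.103])}
{'vfov': 62.39552952084136, 'cx': 274.115770344173, 'cy': 203.58043193256924, 'k1': -0.03249098381410554, 'eye': array([515.37223167, 279.69305928, 321.15877261]), 'rotation': array([2.83038290e+00, 2.08176837e-03, 1.16223597e-01])}
```

View pics/w1.png

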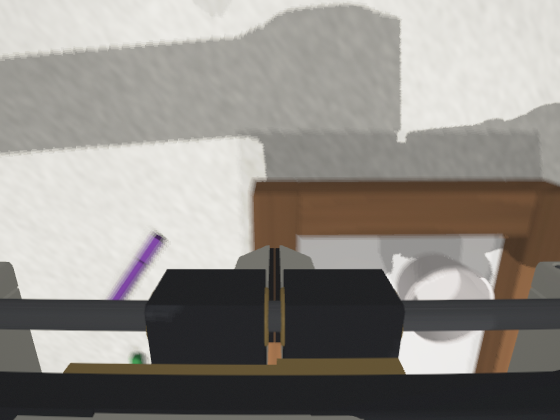

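The wrist view looks down on the board's front-left corner. The outer top corner is at about (254,182), the left rim's outer edge is at row 182, and the closed fingertips are around (275,255).

Run:
```python
from h import *
c=bot.get_calibration("wrist")
t=bot.get_obs()["tool_pos"]
R=lambda y:np.array([[np.cos(y),-np.sin(y)],[np.sin(y),np.cos(y)]])
P={n:onz(c,*p,48)[:2] for n,p in dict(FL=(255,183),BL=(545,182),inner=(298,236),backinner=(503,236),front2=(253,240)).items()}
for n,p in P.items(): print(n,p.round(1))
d=P["BL"]-P["FL"];print(np.hypot(*d),np.arctan2(d[1],d[0]))
print("tcp rel FL in board axes",((t[:2]-P["FL"])@R(.113)).round(1))
```

```text
FL [513.  203.1]
BL [750.2 231.1]
inner [553.7 160.9]
backinner [729.9 180.3]
front2 [516.1 152.9]
238.84919651694872 0.11746181656861625
tcp rel FL in board axes [ 16.7 -14. ]
```

{"fn": "jog_arm", "kwargs": {"targets": [{"xyz": [0.04,0,0.2],"spin": 0},{"xyz": [0,0,0.2],"spin": 0},{"xyz": [0,0,0.2],"spin": 0},{"xyz": [0,0,0.2],"spin": 0},{"xyz": [0,0,0.2],"spin": 0},{"xyz": [0,0,0.2],"spin": 0},{"xyz": [0,0,0.08],"spin": 0},{"xyz": [0,0,0.03],"spin": 0},{"xyz": [0,0,0],"spin": 0},{"xyz": [0,0,0],"spin": 0}]}}

```text
time: 3.9
tool_pos: [524.9, 200.8, 58.5]
tcp_rot: [3.141, -0.0, 1.688]
contact_force: [0.4, -0.9, 0.5]
grip_width: 0.5
finger_force: 0.0
```

{"fn": "jog_arm", "kwargs": {"targets": [{"xyz": [0,0,0.03],"spin": 0},{"xyz": [0,0,0.03],"spin": 0},{"xyz": [0,0,0.02],"spin": 0},{"xyz": [0,0,0.0125],"spin": 0},{"xyz": [0,0,0.0125],"spin": 0},{"xyz": [0,0,0.0125],"spin": 0},{"xyz": [0,0,0.0125],"spin": 0},{"xyz": [0,0,0],"spin": 0},{"xyz": [0,0,0],"spin": 0},{"xyz": [0,0,0],"spin": 0}]}}

```text
time: 5.15
tool_pos: [524.6, 200.7, 48.3]
tcp_rot: [3.141, -0.0, 1.688]
contact_force: [-1.8, -0.4, 5.4]
grip_width: 0.5
finger_force: 3.0
```

{"fn": "jog_arm", "kwargs": {"targets": [{"xyz": [-0.05,0,0.006],"spin": 0},{"xyz": [-0.1,0,0],"spin": 0},{"xyz": [-0.1,0,0],"spin": 0},{"xyz": [-0.1,0,0],"spin": 0},{"xyz": [-0.1,0,0],"spin": 0},{"xyz": [-0.1,0,0],"spin": 0},{"xyz": [-0.1,0,0],"spin": 0},{"xyz": [-0.1,0,0],"spin": 0},{"xyz": [-0.05,0,0],"spin": 0},{"xyz": [0,0,0],"spin": 0}]}}

```text
time: 6.4
tool_pos: [533.0, 137.6, 48.3]
tcp_rot: [3.139, -0.001, 1.687]
contact_force: [-1.0, 0.7, 6.9]
grip_width: 0.4
finger_force: 3.6
```

{"fn": "jog_arm", "kwargs": {"targets": [{"xyz": [-0.1,0,0],"spin": 0},{"xyz": [-0.1,0,0],"spin": 0},{"xyz": [-0.1,0,0],"spin": 0},{"xyz": [-0.1,0,0],"spin": 0},{"xyz": [-0.1,0,0],"spin": 0},{"xyz": [-0.1,0,0],"spin": 0},{"xyz": [-0.1,0,0],"spin": 0},{"xyz": [-0.1,0,0],"spin": 0},{"xyz": [-0.1,0,0],"spin": 0},{"xyz": [-0.1,0,0],"spin": 0}]}}

```text
time: 7.65
tool_pos: [541.9, 58.2, 47.9]
tcp_rot: [3.14, -0.001, 1.688]
contact_force: [-0.5, 4.2, 6.0]
grip_width: 0.3
finger_force: 3.2
```

{"fn": "jog_arm", "kwargs": {"targets": [{"xyz": [-0.1,0,0],"spin": 0},{"xyz": [-0.1,0,0],"spin": 0},{"xyz": [-0.1,0,0],"spin": 0},{"xyz": [-0.1,0,0],"spin": 0},{"xyz": [-0.05,0,0],"spin": 0},{"xyz": [-0.05,0,0],"spin": 0},{"xyz": [0,0,0],"spin": 0},{"xyz": [0,0,0],"spin": 0},{"xyz": [0,0,0],"spin": 0},{"xyz": [0,0,0],"spin": 0}]}}

```text
time: 8.9
tool_pos: [546.6, 18.1, 47.9]
tcp_rot: [3.14, -0.0, 1.688]
contact_force: [-1.0, 2.4, 6.8]
grip_width: 0.4
finger_force: 3.2
```

{"fn": "jog_arm", "kwargs": {"targets": [{"xyz": [-0.05,0,0],"spin": 0},{"xyz": [-0.05,0,0],"spin": 0},{"xyz": [-0.05,0,0],"spin": 0},{"xyz": [-0.05,0,0],"spin": 0},{"xyz": [-0.05,0,0],"spin": 0},{"xyz": [-0.05,0,0],"spin": 0},{"xyz": [-0.05,0,0],"spin": 0},{"xyz": [-0.05,0,0],"spin": 0},{"xyz": [0,0,0],"spin": 0},{"xyz": [0,0,0],"spin": 0}]}}

```text
time: 10.15
tool_pos: [550.3, -13.6, 47.8]
tcp_rot: [3.14, -0.0, 1.688]
contact_force: [-0.5, 2.1, 7.0]
grip_width: 0.3
finger_force: 3.2
```

{"fn": "jog_arm", "kwargs": {"targets": [{"xyz": [-0.05,0,0],"spin": 0},{"xyz": [-0.05,0,0],"spin": 0},{"xyz": [0,0,0],"spin": 0},{"xyz": [0,0,0],"spin": 0},{"xyz": [0,0,0],"spin": 0},{"xyz": [0,0,0],"spin": 0},{"xyz": [0,0,0],"spin": 0},{"xyz": [0,0,0],"spin": 0},{"xyz": [0,0,0],"spin": 0},{"xyz": [0,0,0],"spin": 0}]}}

```text
time: 11.4
tool_pos: [551.1, -21.6, 47.7]
tcp_rot: [3.14, -0.0, 1.688]
contact_force: [-0.2, 0.4, 5.5]
grip_width: 0.6
finger_force: 2.7
```

{"fn": "jog_arm", "kwargs": {"targets": [{"xyz": [-0.05,0,0],"spin": 0},{"xyz": [-0.05,0,0],"spin": 0},{"xyz": [0,0,0],"spin": 0},{"xyz": [0,0,0],"spin": 0},{"xyz": [0,0,0],"spin": 0},{"xyz": [0,0,0],"spin": 0},{"xyz": [0,0,0],"spin": 0},{"xyz": [0,0,0],"spin": 0},{"xyz": [0,0,0],"spin": 0},{"xyz": [0,0,0],"spin": 0}]}}

```text
time: 12.65
tool_pos: [551.6, -29.7, 47.0]
tcp_rot: [3.142, -0.0, 1.688]
contact_force: [-0.3, 0.6, 0.6]
grip_width: 0.4
finger_force: 0.0
```

The force fell from 6 N to 0 between y = -22 and -30, so the notch's left wall is near y = -16 and its centre near y = -44. I go to the middle and press.

{"fn": "jog_arm", "kwargs": {"targets": [{"xyz": [-0.06,0,0],"spin": 0},{"xyz": [-0.06,0,0],"spin": 0},{"xyz": [-0.06,0,0],"spin": 0},{"xyz": [0,0,0.03],"spin": 0},{"xyz": [0,0,0.03],"spin": 0},{"xyz": [0,0,0.03],"spin": 0},{"xyz": [0,0,0],"spin": 0},{"xyz": [0,0,0],"spin": 0},{"xyz": [0,0,0],"spin": 0},{"xyz": [0,0,0],"spin": 0}]}}

```text
time: 13.9
tool_pos: [553.4, -44.0, 39.9]
tcp_rot: [3.141, -0.0, 1.688]
contact_force: [0.6, -0.3, 0.3]
grip_width: 0.5
finger_force: 0.0
```

{"fn": "jog_arm", "kwargs": {"targets": [{"xyz": [0,0,0.03],"spin": 0},{"xyz": [0,0,0.02],"spin": 0},{"xyz": [0,0,0.02],"spin": 0},{"xyz": [0,0,0.02],"spin": 0},{"xyz": [0,0,0],"spin": 0},{"xyz": [0,0,0],"spin": 0},{"xyz": [0,0,0],"spin": 0},{"xyz": [0,0,0],"spin": 0},{"xyz": [0,0,0],"spin": 0},{"xyz": [0,0,0],"spin": 0}]}}

```text
time: 15.15
tool_pos: [553.2, -44.0, 32.6]
tcp_rot: [-3.141, -0.0, 1.688]
contact_force: [-2.0, -0.0, 2.7]
grip_width: 0.1
finger_force: 1.9
```

{"fn": "jog_arm", "kwargs": {"targets": [{"xyz": [0,0,0.02],"spin": 0},{"xyz": [0,0,0.02],"spin": 0},{"xyz": [0,0,0.02],"spin": 0},{"xyz": [0,0,0.02],"spin": 0},{"xyz": [0,0,0.02],"spin": 0},{"xyz": [0,0,0],"spin": 0},{"xyz": [0,0,0],"spin": 0},{"xyz": [0,0,0],"spin": 0},{"xyz": [0,0,0],"spin": 0},{"xyz": [0,0,0],"spin": 0}]}}

```text
time: 16.4
tool_pos: [553.4, -44.0, 24.6]
tcp_rot: [3.141, -0.0, 1.688]
contact_force: [-1.0, -0.4, 0.7]
grip_width: 0.3
finger_force: 0.0
```

{"fn": "jog_arm", "kwargs": {"targets": [{"xyz": [0,0,0.0125],"spin": 0},{"xyz": [0,0,0.0125],"spin": 0},{"xyz": [0,0,0],"spin": 0},{"xyz": [0,0,0],"spin": 0},{"xyz": [0,0,0],"spin": 0},{"xyz": [0,0,0],"spin": 0},{"xyz": [0,0,0],"spin": 0},{"xyz": [0,0,0],"spin": 0},{"xyz": [0,0,0],"spin": 0},{"xyz": [0,0,0],"spin": 0}]}}

```text
time: 17.65
tool_pos: [553.5, -44.0, 24.2]
tcp_rot: [3.141, 0.0, 1.688]
contact_force: [-4.6, 0.7, 11.8]
grip_width: 0.3
finger_force: 6.5
```

{"fn": "jog_arm", "kwargs": {"targets": [{"xyz": [0,0,0.0125],"spin": 0},{"xyz": [0,0,0],"spin": 0},{"xyz": [0,0,0],"spin": 0},{"xyz": [0,0,0],"spin": 0},{"xyz": [0,0,0],"spin": 0},{"xyz": [0,0,0],"spin": 0},{"xyz": [0,0,0],"spin": 0},{"xyz": [0,0,0],"spin": 0},{"xyz": [0,0,0],"spin": 0},{"xyz": [0,0,0],"spin": 0}]}}

```text
time: 18.9
tool_pos: [553.5, -44.0, 24.1]
tcp_rot: [3.14, 0.001, 1.688]
contact_force: [-6.8, 1.1, 20.6]
grip_width: 0.5
finger_force: 10.4
```

{"fn": "jog_arm", "kwargs": {"targets": [{"xyz": [0,0,-0.05],"spin": 0},{"xyz": [0,0,-0.15],"spin": 0},{"xyz": [0,0,-0.25],"spin": 0},{"xyz": [0,0,-0.25],"spin": 0},{"xyz": [0,0,-0.25],"spin": 0},{"xyz": [0,0,-0.25],"spin": 0},{"xyz": [0,0,-0.25],"spin": 0},{"xyz": [0,-0.3,-0.1],"spin": 0},{"xyz": [0,-0.3,0],"spin": 0},{"xyz": [0,-0.3,0],"spin": 0}]}}

```text
time: 20.15
tool_pos: [481.1, -52.5, 146.1]
tcp_rot: [3.141, 0.0, 1.688]
contact_force: [-0.4, -0.2, -0.4]
grip_width: 0.4
finger_force: 0.0
```

Run:
```python
from h import *
a=bot.capture("side")[140:340,180:500]
cv2.imwrite("pics/s2.png",cv2.resize(a,(800,500),interpolation=cv2.INTER_CUBIC))
```

```text
(no output)
```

View pics/s2.png

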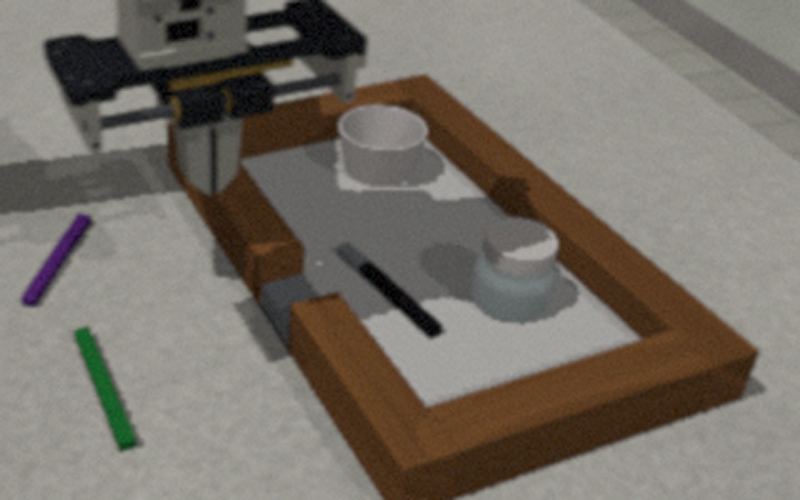

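The catch at (290,305) now sits visibly lower in the notch. The cup, jar and scraper look unmoved and the gripper is clear of everything, so I hand in.

```bash
python3 -c "
from plant import bot
print(bot.close_job())"
```

```text
the job is handed in; nothing more can be done
None
```

I touched the front rim at its left end, slid right until the notch showed up, pressed the catch down to its stop (24 mm above the table, 20 N), backed clear, and handed the job in at about 20 s; no verdict came back.

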